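Uncap the jar of stone cleaner

TASK

Take the safety cap off the amber jar: squeeze its two blue tabs fully in, and while they are squeezed turn the cap anticlockwise, seen from above, about a fifth of a turn, then lift it off. Set it down gently, right way up, in the middle of the black rubber mat and let go. Leave the white jar closed.

Things in the scene. Friction and masses are not known exactly. Their poses are not given: they have to be found in the camera images.
- amber_cap_grip (a point): Cap to remove: white, 48 mm across, 39 tall, two blue spring tabs at its y sides. Point: on its axis, 29 above the lower rim, 10 below the top; z up, y from tab to tab. Tab faces flat, 20 wide, 31 tall (17 below to 13 above the point); 67 mm over both, 55 fully in. About 7 N each to push in, 20 N grips well; both must be over 4 mm in to turn. Weighs 60 to 110 g. The jar's collar top is 24 below the point.
- amber_jar: Amber jar, 76 mm wide, pale band, fixed on a 100 mm square steel foot; black notched collar 72 wide under the cap. Origin: centre of the underside; z up; x, y start along the cap's. 132 tall with cap. Tabs in, the cap turns freely anticlockwise from above (not clockwise), staying down; turned 50 to 115 degrees (70 is good) it lifts straight off. Neck 34 mm tall: lift 40 mm or more to clear.
- white_cap_grip (a point): The same point on the identical cap of the white jar (same size and foot, white body). Leave it closed.
- mat_top (a point): Centre of the top of the flat black rubber mat, 160 x 160 mm, 4 mm thick, fixed; x and y along its edges, z up. The cap goes here, standing on its lower rim; its own point is then 29 mm above the mat's top.

How it is judged:
On the way:
1. the amber jar's cap has been turned past 35 degrees while still down on its neck (angle between the x axis of amber_cap_grip and the x axis of amber_jar, either way round above 0.61 rad and z of amber_cap_grip in the frame of amber_jar below 0.13 m and horizontal distance between amber_cap_grip and amber_jar below 0.01 m), for 0.05 s.
At the end, for the whole second after the job is handed in: The amber jar's cap stands right way up (within 9 degrees) and at rest on the mat, its axis within 40 mm of the mat's centre, and the white jar still has its cap on (within 8 mm of where it was) (horizontal distance between amber_cap_grip and mat_top below 0.04 m and z of amber_cap_grip in the frame of mat_top between 0.024 and 0.034 m and angle between amber_cap_grip's own z axis and vertical below 0.15 rad and linear speed of amber_cap below 0.02 m/s and distance of white_cap_grip from where it was at the start of the episode below 0.008 m); the robot touches nothing.
It fails at once if the white jar's cap is taken off or pushed about (moved over 8 mm) (distance of white_cap_grip from where it was at the start of the episode above 0.008 m).
It fails at once if the cap is thrown or dropped fast onto the mat (hits it with over 40 N) (contact force between amber_cap and mat above 40 N).
It also fails if it takes over 48 s, if anything falls off the work surface, if the arm or the gripper's body presses on something with over 40 N, if the wrist force passes 120 N, or if a joint passes its speed limit or range.

ROBOT

A 7-joint arm with a two-finger parallel gripper is mounted at the origin on a cart in front of the work surface, level with it; the furniture and walls round the work are solid. World frame = base frame: x ahead of the robot, y to its left, z up, the work surface at z = 0. Lengths are in m, angles in rad, forces in N, time in s.
With the tool pointing down it reaches from about 0.425 to 0.875 m from the base axis. Payload 4.7 kg.
Tool frame: the origin (TCP) lies at the very end of the fingers, on their centre line; the grasp point (between the pads) lies 19 mm behind it (ctrl.grasp_offset is the distance from the TCP to the grasp point, in m); z points along the fingers, y is the direction in which the jaws open and shut (so a half turn about z gives the same grasp; the last joint's range is limited). The gripper opens to 87 mm and grips with 3 to 60 N. Pads are 19 mm wide; open, the fingers measure 117 mm over their backs; the gripper's body (75 mm by 190 mm) begins 51 mm behind the grasp point.
Start: joints at [1.312, 0.321, -0.07, 1.45, 0.023, 1.371, -0.057], TCP at [0.175, -0.626, 0.223] pointing down, gripper open.
Joint ranges: [-2.86, 2.86], [-0.3, 2.09], [-1.38, 1.24], [0.06, 2.45], [-1.56, 4.7], [0.09, 2.05], [-2.69, 2.69]. Speed limits (rad/s): [2.57, 2.57, 3.14, 3.14, 3.14, 3.14, 3.14].

INTERFACE

Orientations are given as a rotation vector (axis times angle).
In Python, from bench import ctrl gives the robot as it stands.
- The arm moves only by the shell command python3 -m creep 'ROWS' [FORCE]. ROWS is JSON, a list that holds one entry, the list of rows, each a list of 7 numbers: the opening, from 0 (shut) to 1 (fully open), then the shift along the tool's x, y, z in mm, then the turn, a rotation vector about the tool's x, y, z in rad. In form: [[[grip, dx, dy, dz, rx, ry, rz], ...]]. A call has 1 to 5 rows; each row is the pose to reach, as a shift and turn from the pose commanded when the call began, along the tool's axes at that moment; what a row does not reach only later rows make up. A row lasts 1/10 s, in which the tool goes at most 50 mm and 8.59 degrees, less where a joint would pass 70% of its speed; a pose out of reach is approached as far as the arm can. A call with a gripper value outside its range is refused whole. The fingers move at their own pace and stop on an object; FORCE is the grip in N (left out, the last holds). Time passes only in rows, so rows that repeat a pose let the fingers close. It gives the time, the measured TCP pose, the force and the opening at its end, in the units of the state.
- ctrl.get_state(): the state, without advancing time (a new reading comes with each control period).
- ctrl.get_image(name): name is "scene" or "top" or "wrist"; returns the picture (480x640x3 uint8, red, green, blue); there is no depth.
- ctrl.camera_params(name): a dict with "K" (3x3 intrinsics, pixels), "pose" (4x4, takes a point from camera to world coordinates). Camera axes: x right, y down, z forward; pixel columns grow to the right and rows downward; lengths in m; the calibration is good to about 2 mm. A picture is of the moment at which its call begins: read the wrist's pose just before it. camera_params takes no time and is no camera call; for the wrist camera it gives the pose at the moment of the call.
- ctrl.close_job(): hands the job in, once; it reports no verdict.
The state is a dict: "time": time; "joint_positions": joint angles; "qd": joint speeds; "joint_torque": joint torques, N m; "position": TCP position; "tool_rot": TCP orientation; "ft_force": force on the tool from outside, world axes, zero at the start; "torque": the same for the moment, N m; "grip_width": opening from 0.0 (shut) to 1.0 (fully open).
Only numpy, scipy, OpenCV 4.12 (cv2) and the standard library are available. Lean on these libraries where they do the work, as an engineer would, in place of code of your own. Each camera call takes 0.05 s, during which the arm holds its last target. There are 200 camera calls.

## Working session

There is one attempt and no reset: what is moved stays moved. The work goes in short steps, Python scripts to look and compute and a shell command to move; the robot and the scene stay as the last step left them, time stands still between calls to the robot, and variables do not carry over. Pictures are saved under pics/ and viewed, about 8 in all and at most 12, crops included, and the job is handed in when it is done.

```bash
ls; mkdir -p pics; python3 - <<'E'
from bench import ctrl
import cv2
for n in("scene","top"):
    p=ctrl.camera_params(n);im=ctrl.get_image(n)
    cv2.imwrite(f"pics/{n}0.png",im[:,:,::-1]);print(n,p["K"],p["pose"])
print(ctrl.get_state(),ctrl.grasp_offset)
E
```

```text
pics
scene [[460.95389897   0.         320.4991177 ]
 [  0.         460.95389897 242.04651547]
 [  0.           0.           1.        ]] [[-0.70637863 -0.50532149  0.49566058  0.05180515]
 [-0.70781269  0.5097229  -0.48906416  0.46773345]
 [-0.00551492 -0.69629932 -0.71773034  0.77772008]
 [ 0.          0.          0.          1.        ]]
top [[443.37303639   0.         312.68232354]
 [  0.         443.37303639 241.28841826]
 [  0.           0.           1.        ]] [[-0.09231252 -0.97207532  0.2157498   0.3435697 ]
 [-0.99572906  0.08980809 -0.02140456  0.01078114]
 [ 0.00143077 -0.21680425 -0.97621405  0.92681794]
 [ 0.          0.          0.          1.        ]]
{'time': 0.1, 'joint_positions': array([ 1.31207572,  0.32175348, -0.0701014 ,  1.45155585,  0.02262453,
        1.37079788, -0.05689324]), 'qd': array([-0.00053248, -0.00366031, -0.00079179, -0.00365938, -0.00132442,
       -0.0013985 ,  0.0007385 ]), 'joint_torque': array([-1.29988011e-04, -4.92571986e+01, -4.05998155e-01, -3.13397276e+01,
       -6.42851670e-02,  3.95404233e-02,  7.57602902e-05]), 'position': array([ 0.17496258, -0.6254938 ,  0.2215666 ]), 'tool_rot': array([-3.11072027e+00, -4.27073804e-01,  5.42314495e-04]), 'ft_force': array([-0.2631459 ,  0.47782781, -0.21088583]), 'torque': array([-0.02035329,  0.03162055,  0.01332688]), 'grip_width': 0.9993943469190166} 0.0187
```

View pics/scene0.png

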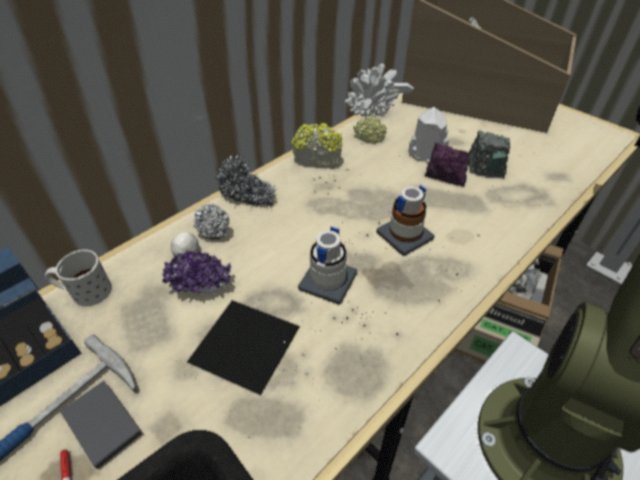

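View pics/top0.png

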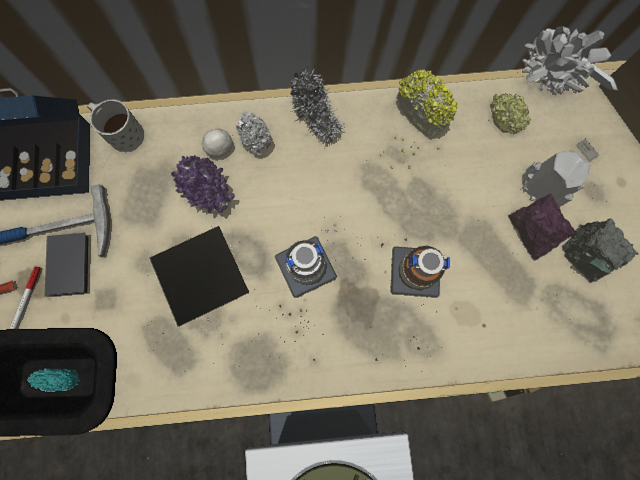

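The scene view shows the amber jar at about (408,215), the white jar at (328,260) and the mat at (244,345). In the top view they are at (430,262), (305,258) and (199,275). Next I'll measure them.

```bash
cat > h.py <<'E'
import numpy as np,cv2
from bench import ctrl
def cast(n,uv,z,P=None):
    P=P or ctrl.camera_params(n);T=np.array(P["pose"])
    d=np.linalg.inv(P["K"])@np.array([uv[0],uv[1],1.]);d=T[:3,:3]@d
    return T[:3,3]+d*(z-T[2,3])/d[2]
def proj(n,X,P=None):
    P=P or ctrl.camera_params(n);T=np.linalg.inv(P["pose"]);c=T[:3,:3]@X+T[:3,3];q=P["K"]@c;return q[:2]/q[2]
E
python3 - <<'E'
from h import *
for n,rois in (("top",{"amber":(385,235,460,305),"white":(275,225,340,300),"mat":(140,215,260,335)}),("scene",{"amber":(375,170,440,255),"white":(290,220,365,305),"mat":(180,290,310,400)})):
    im=cv2.imread(f"pics/{n}0.png")
    hsv=cv2.cvtColor(im,cv2.COLOR_BGR2HSV)
    for k,(a,b,c,d) in rois.items():
        h=hsv[b:d,a:c].astype(int)
        def blobs(m,mn):
            N,L,S,C=cv2.connectedComponentsWithStats(m.astype(np.uint8),connectivity=8)
            return [(i,S[i],C[i]+[a,b],L==i) for i in range(1,N) if S[i,4]>=mn]
        if k=="mat":
            m=h[...,2]<50
            for i,s,ce,mm in blobs(m,1000):
                r=cv2.approxPolyDP(cv2.findContours(mm.astype(np.uint8),0,2)[0][0],6,True)[:,0]+[a,b]
                X=[cast(n,p,.004)[:2] for p in r];print(n,k,np.round(X,4).tolist(),np.mean(X,0))
                print(' edges',[np.round(np.linalg.norm(X[j]-X[j-1]),3) for j in range(len(X))])
            continue
        for i,s,ce,mm in blobs((abs(h[...,0]-112)<14)&(h[...,1]>150)&(h[...,2]>70),4):
            print(n,k,'blue',s[4],ce.round(1),s[:4]+[a,b,0,0],'z.135',cast(n,ce,.13).round(4))
        for i,s,ce,mm in blobs((h[...,1]<45)&(h[...,2]>195),15):
            print(n,k,'white',s[4],ce.round(1),s[:4]+[a,b,0,0],'z.132',cast(n,ce,.132).round(4))
        cv2.imwrite(f"pics/{n}_{k}.png",0) if 0 else None
c=cv2.imread("pics/top0.png")[230:310,380:470];s=cv2.imread("pics/scene0.png")[170:260,370:450]
w=cv2.imread("pics/top0.png")[225:305,265:355]
R=lambda x:cv2.resize(x,None,fx=4.4,fy=4.4,interpolation=cv2.INTER_CUBIC)
A,B=R(c),R(s);o=np.zeros((max(A.shape[0],B.shape[0]),A.shape[1]+B.shape[1],3),np.uint8);o[:A.shape[0],:A.shape[1]]=A;o[:B.shape[0],A.shape[1]:]=B
cv2.imwrite("pics/crop.png",o);print(o.shape)
E
```

```text
top amber blue 33 [414.3 259.8] [413 255   5  10] z.135 [ 0.4681 -0.1882  0.13  ]
top amber blue 10 [448.  262.5] [448 258   1  10] z.135 [ 0.4576 -0.2486  0.13  ]
top amber blue 8 [444.8 263. ] [444 260   2   6] z.135 [ 0.4572 -0.2425  0.13  ]
top amber white 205 [430.2 261.4] [419 249  24  25] z.132 [ 0.4623 -0.216   0.132 ]
top white blue 28 [319.  248.5] [316 243   7  10] z.135 [ 0.5052 -0.0169  0.13  ]
top white blue 35 [289.7 262.2] [286 258   8  10] z.135 [0.4847 0.0387 0.13  ]
top white white 225 [303.8 255.2] [290 244  28  24] z.132 [0.4949 0.0118 0.132 ]
top white white 57 [308.2 270.8] [297 262  23  13] z.132 [0.4655 0.0064 0.132 ]
top mat [[0.5997, 0.1899], [0.5451, 0.3341], [0.3982, 0.281], [0.4524, 0.1344]] [0.49884536 0.23487145]
 edges [np.float64(0.157), np.float64(0.154), np.float64(0.156), np.float64(0.156)]
scene amber blue 67 [400.5 203.2] [398 197   7  14] z.135 [ 0.4597 -0.1748  0.13  ]
scene amber white 16 [383.1 186.5] [380 185   6   4] z.132 [ 0.5205 -0.1903  0.132 ]
scene amber white 60 [405.2 188.9] [399 185  15  13] z.132 [ 0.4808 -0.2178  0.132 ]
scene amber white 15 [419.7 195.4] [417 192   5   7] z.132 [ 0.445  -0.2223  0.132 ]
scene white blue 7 [334.6 229.3] [332 228   6   3] z.135 [ 0.5043 -0.0188  0.13  ]
scene white blue 78 [321.4 254. ] [318 248   8  14] z.135 [0.4754 0.0477 0.13  ]
scene white white 152 [326.5 235.6] [315 224  26  23] z.132 [0.5019 0.0067 0.132 ]
scene mat [[0.5939, 0.1928], [0.5413, 0.3333], [0.3995, 0.2788], [0.453, 0.1393]] [0.49691575 0.23605918]
 edges [np.float64(0.151), np.float64(0.15), np.float64(0.152), np.float64(0.149)]
(396, 748, 3)
```

View pics/crop.png

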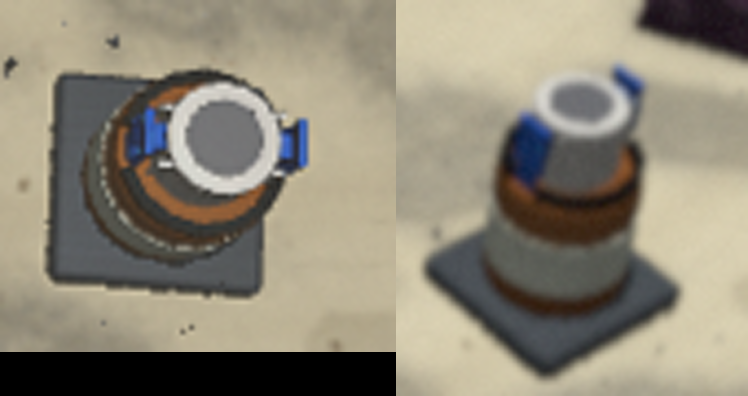

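The crop shows the amber cap disc centred at about (430.8,261), with its tabs to the left and right. The tab line and the foot edges are tilted by roughly the same 4–5° in the image. I'll compute the yaw and the hover move.

```bash
cat >> h.py <<'E'
from scipy.spatial.transform import Rotation as Ro
def delta(p,yaw_y):
    """tool-frame shift (mm) and turn to TCP p, tool down, tool y at azimuth yaw_y (deg, nearest half turn)"""
    s=ctrl.get_state();R=Ro.from_rotvec(s["tool_rot"]).as_matrix()
    d=R.T@(np.array(p)-s["position"])*1000
    a=np.radians(yaw_y);y=np.array([np.cos(a),np.sin(a),0]);z=np.array([0,0,-1.]);G=np.c_[np.cross(y,z),y,z]
    return d.round(1),Ro.from_matrix(R.T@G).as_rotvec().round(3)
E
python3 - <<'E'
from h import *
im=cv2.imread("pics/top0.png")
h=cv2.cvtColor(im,cv2.COLOR_BGR2HSV).astype(int)[240:305,385:450]
P=ctrl.camera_params("top")
# foot edges: dark greyish-blue
m=((h[...,2]<110)&(h[...,1]<110)&(h[...,0]>90)).astype(np.uint8)
c=max(cv2.findContours(m,0,2)[0],key=cv2.contourArea)
hu=cv2.convexHull(c)[:,0]+[385,240]
W=np.array([cast("top",p,.01)[:2] for p in hu],np.float32)
r=cv2.minAreaRect(W*1000);print("foot",r)
for uv in((430.8,261),(430.2,261.4)):print("cap",cast("top",uv,.132))
# two view: scene disc centre from crop (583,103)
u=(370+(583-396)/4.4-.5,170+103/4.4-.5);print("scene",u,cast("scene",u,.132))
# tabs tops from crop
tl,tr=[cast("top",(380+a/4.4-.4,230+b/4.4-.4),.135) for a,b in((160,133),(303,143))]
d=tr-tl;print("tabs",tl,tr,np.linalg.norm(d),(tl+tr)/2,np.degrees(np.arctan2(d[1],d[0])))
print(delta([.462,-.216,.222],np.degrees(np.arctan2(d[1],d[0]))))
E
```

```text
foot ((463.7118225097656, -216.96669006347656), (95.81909942626953, 96.83621978759766), 80.37650299072266)
cap [ 0.46288885 -0.21721117  0.132     ]
cap [ 0.4622585  -0.21601357  0.132     ]
scene (412.0, 192.9090909090909) [ 0.46182547 -0.21735847  0.132     ]
tabs [ 0.46705223 -0.18987652  0.135     ] [ 0.45749015 -0.24791912  0.135     ] 0.05882496263980386 [ 0.46227119 -0.21889782  0.135     ] -99.35502128871488
(array([ 3.868e+02, -3.170e+02,  1.000e-01]), array([-0.002,  0.   ,  0.436]))
```

Three independent measurements agree: cap at (0.4625, -0.217), yaw about -99.6°. I'll move to a hover above it.

```bash
for i in 1; do python3 -m creep '[[[1,100,-82,0,0,0,0.11],[1,150,-123,0,0,0,0.2],[1,180,-148,0,0,0,0.25],[1,194,-159,0,0,0,0.3],[1,194,-159,0,0,0,0.3]]]'; done; python3 -c "
from h import *
print(delta([.4625,-.217,.222],-99.6))"
```

```text
time: 0.6
position: [0.3193, -0.4193, 0.2222]
tool_rot: [-3.141, 0.045, 0.001]
ft_force: [1.5, 0.1, 0.5]
grip_width: 1.003
(array([ 1.374e+02, -2.063e+02,  2.000e-01]), array([-0.   ,  0.   ,  0.139]))
```

```bash
python3 -m creep '[[[1,27,-41,0,0,0,0.07],[1,54,-82,0,0,0,0.14],[1,81,-123,0,0,0,0.14],[1,109,-165,0,0,0,0.14],[1,137,-206,0,0,0,0.14]]]'; python3 -m creep '[[[1,0,0,0,0,0,0],[1,0,0,0,0,0,0]]]';  python3 - <<'E'
from h import *
P=ctrl.camera_params("wrist");im=ctrl.get_image("wrist");cv2.imwrite("pics/w1.png",im[:,:,::-1])
print(delta([.4625,-.217,.222],-99.6))
for X in([.4625,-.217,.132],[.4625+.0335*-.167,-.217-.0335*.986,.135],[.4625+.0335*.167,-.217+.0335*.986,.135]):print(proj("wrist",np.array(X),P))
np.savez("w1.npz",K=P["K"],pose=P["pose"])
print(ctrl.get_state()["joint_positions"].round(2))
E
```

```text
time: 1.1
position: [0.4616, -0.2173, 0.2224]
tool_rot: [3.13, -0.263, -0.0]
ft_force: [0.8, -0.6, -0.2]
grip_width: 1.0
time: 1.3
position: [0.4613, -0.218, 0.2222]
tool_rot: [3.131, -0.257, -0.001]
ft_force: [-0.4, -1.4, -0.1]
grip_width: 0.998
(array([ 1.5, -2.9,  0.2]), array([0.001, 0.001, 0.   ]))
[318.59126482 244.11881657]
[368.88142908 245.57664882]
[268.26578628 245.10330115]
[ 0.8   0.04 -0.42  1.78  0.02  1.32 -1.36]
```

View pics/w1.png

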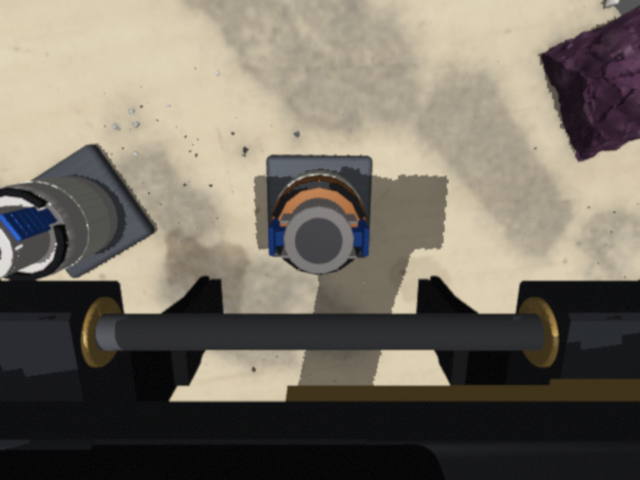

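The wrist view shows the cap disc at about (320,239), with tab outer edges at 270 and 370. The gripper is aligned with the tab line. I'll cast this view against the top-view estimate.

```bash
python3 - <<'E'
from h import *
f=np.load("w1.npz");P={"K":f["K"],"pose":f["pose"]}
im=cv2.imread("pics/w1.png");h=cv2.cvtColor(im,cv2.COLOR_BGR2HSV).astype(int)[190:285,255:385]
m=((h[...,1]<50)&(h[...,2]>100)).astype(np.uint8)
N,L,S,C=cv2.connectedComponentsWithStats(m);k=1+np.argmax(S[1:,4]);c=cv2.findContours((L==k).astype(np.uint8),0,2)[0][0]
e=cv2.fitEllipse(c);uv=np.array(e[0])+[255,190];print(e,uv,cast("w",uv,.132,P))
m=((abs(h[...,0]-112)<14)&(h[...,1]>130)).astype(np.uint8)
N,L,S,C=cv2.connectedComponentsWithStats(m)
for i in range(1,N):
  if S[i,4]>30:print(S[i],C[i]+[255,190])
F=[cast("w",p,.01,P).round(4) for p in((267,156),(372,156))];print(F)
E
```

```text
((68.37212371826172, 59.20412826538086), (91.3882064819336, 134.67996215820312), 82.0707778930664) [323.37212372 249.20412827] [ 0.45845393 -0.21960749  0.132     ]
[ 14  28  16  37 387] [275.10852713 236.08527132]
[ 98  29  16  37 400] [361.4975 237.    ]
[array([ 0.5214, -0.1774,  0.01  ]), array([ 0.5054, -0.2748,  0.01  ])]
```

```bash
python3 -m creep '[[[1,2,0,25,0,0,0],[1,2,0,50,0,0,0],[1,2,0,70,0,0,0],[1,2,0,70,0,0,0]]]' 25; python3 -c "
from h import *
print(delta([.4636,-.2175,.103],-99.5))"
```

```text
time: 1.75
position: [0.4597, -0.2207, 0.1495]
tool_rot: [-3.128, 0.268, 0.01]
ft_force: [-0.0, -1.1, -0.1]
grip_width: 1.002
(array([ 3.6, -3.7, 46.4]), array([-0.001,  0.006, -0.005]))
```

```bash
python3 -m creep '[[[1,3,-3,0,0,0,0],[1,3,-3,0,0,0,0],[1,3,-3,0,0,0,0],[1,3,-3,0,0,0,0]]]'; python3 -c "
from h import *
print(delta([.4636,-.2175,.103],-99.5))
P=ctrl.camera_params('wrist');im=ctrl.get_image('wrist');cv2.imwrite('pics/w2.png',im[:,:,::-1])
for X in([.4636,-.2175,.132],):print(proj('w',np.array(X),P))
for uv in((320,239),(320,244),(320,230)):print(cast('w',uv,.132,P))
"
```

```text
time: 2.15
position: [0.467, -0.2174, 0.1535]
tool_rot: [3.13, -0.262, 0.002]
ft_force: [0.1, -0.2, 0.0]
grip_width: 1.001
(array([-3.4,  0.6, 50.5]), array([ 0.001, -0.002, -0.002]))
[321.98994028 289.15852698]
[ 0.48968521 -0.22084481  0.132     ]
[ 0.48718166 -0.22042572  0.132     ]
[ 0.49414873 -0.22159199  0.132     ]
```

View pics/w2.png

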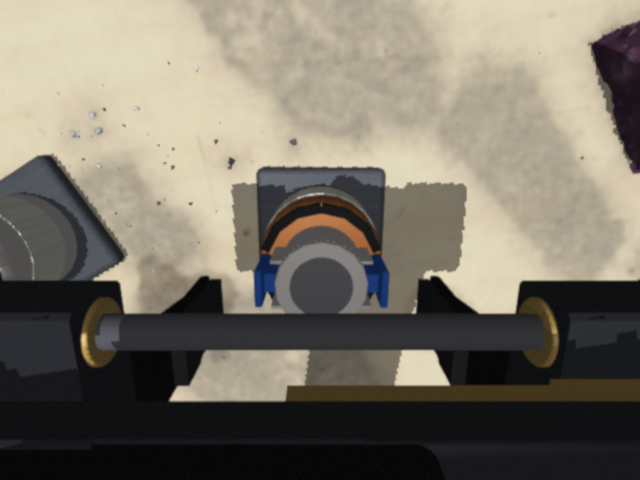

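Disc centre is at (321,286) against a predicted (322,289), so the cap is within 1.5 mm of the estimate. I'll descend.

```bash
python3 -m creep '[[[1,-2,0,25,0,0,0],[1,-2,0,45,0,0,0],[1,-2,0,49,0,0,0],[1,-2,0,49,0,0,0],[1,-2,0,49,0,0,0]]]';python3 -m creep '[[[1,0,0,0,0,0,0],[1,0,0,0,0,0,0]]]'; python3 -c "
from h import *
print(delta([.4643,-.2174,.103],-99.5))"
```

```text
time: 2.7
position: [0.4653, -0.217, 0.1046]
tool_rot: [3.13, -0.262, 0.002]
ft_force: [-0.6, 1.0, 0.1]
grip_width: 1.001
time: 2.9
position: [0.4652, -0.217, 0.1045]
tool_rot: [3.13, -0.262, 0.002]
ft_force: [0.0, 0.6, 0.5]
grip_width: 1.003
(array([-0.8,  0.5,  1.5]), array([ 0.001, -0.002, -0.001]))
```

Good. Now I'll close at 25 N.

```bash
python3 -m creep '[[[0,0,0,1,0,0,0],[0,0,0,1,0,0,0],[0,0,0,1,0,0,0],[0,0,0,1,0,0,0],[0,0,0,1,0,0,0]]]' 25;python3 -m creep '[[[0,0,0,0,0,0,0],[0,0,0,0,0,0,0],[0,0,0,0,0,0,0],[0,0,0,0,0,0,0],[0,0,0,0,0,0,0]]]'; python3 -c "
from h import *
print(delta([.4643,-.2174,.103],-99.5))"
```

```text
time: 3.4
position: [0.4646, -0.2168, 0.1027]
tool_rot: [3.13, -0.262, 0.0]
ft_force: [-0.3, -0.7, 0.3]
grip_width: 0.632
time: 3.9
position: [0.4646, -0.2169, 0.1028]
tool_rot: [3.13, -0.262, 0.0]
ft_force: [-1.8, -0.9, 5.0]
grip_width: 0.622
(array([-0.2,  0.5, -0.2]), array([ 0.   , -0.   , -0.001]))
```

Opening is 54 mm, so the tabs are fully in. Now I'll turn anticlockwise from above, which is negative about the tool's z.

```bash
python3 -m creep '[[[0,0,0,0,0,0,-0.1],[0,0,0,0,0,0,-0.22],[0,0,0,0,0,0,-0.34],[0,0,0,0,0,0,-0.46],[0,0,0,0,0,0,-0.58]]]' 30; python3 -c "
from h import *
s=ctrl.get_state();print(delta([.4643,-.2174,.103],-99.5+70),s['torque'],s['ft_force'])"
```

```text
time: 4.4
position: [0.4652, -0.2165, 0.1029]
tool_rot: [3.073, 0.652, 0.002]
ft_force: [-0.3, 0.9, 3.7]
grip_width: 0.616
(array([-1.2,  0.4, -0.1]), array([ 0.001, -0.001, -0.638])) [ 0.05789528  0.0565178  -0.01993384] [-0.32285804  0.86486519  3.70916616]
```

```bash
python3 -m creep '[[[0,0,0,0,0,0,-0.12],[0,0,0,0,0,0,-0.26],[0,0,0,0,0,0,-0.4],[0,0,0,0,0,0,-0.54],[0,0,0,0,0,0,-0.64]]]'; python3 -m creep '[[[0,0,0,0,0,0,0],[0,0,0,0,0,0,0]]]'; python3 - <<'E'
from h import *
s=ctrl.get_state();print(delta([.4643,-.2174,.103],-99.5+70),s['torque'],s['ft_force'])
P=ctrl.camera_params('wrist');im=ctrl.get_image('wrist');t=ctrl.get_image('top');tc=cv2.resize(t[210:310,350:490],(672,480))
cv2.imwrite('pics/turn.png',cv2.resize(np.hstack([im,tc]),None,fx=.6,fy=.6)[:,:,::-1])
E
```

```text
time: 4.9
position: [0.4652, -0.2165, 0.1029]
tool_rot: [2.712, 1.585, 0.002]
ft_force: [-0.6, 0.3, 3.2]
grip_width: 0.621
time: 5.1
position: [0.4652, -0.2166, 0.1029]
tool_rot: [2.717, 1.575, 0.002]
ft_force: [0.4, 1.1, 3.9]
grip_width: 0.621
(array([-1.1, -0.4, -0.1]), array([ 0.001, -0.001, -0.005])) [ 0.10619789 -0.1733817   0.02719455] [0.38036204 1.14887189 3.87863748]
```

View pics/turn.png

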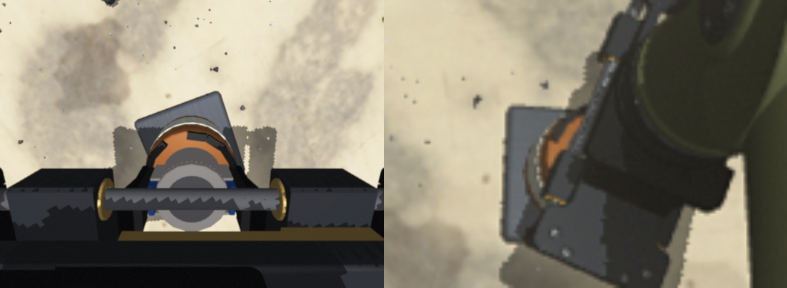

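The cap turned with the gripper: its blue tabs stay against the pads at about (150,212) and (235,212), while the foot is rotated relative to them. I'll lift straight up.

```bash
python3 -m creep '[[[0,0,0,-10,0,0,0],[0,0,0,-25,0,0,0],[0,0,0,-45,0,0,0],[0,0,0,-70,0,0,0],[0,0,0,-95,0,0,0]]]'; python3 -m creep '[[[0,0,0,-20,0,0,0],[0,0,0,-20,0,0,0],[0,0,0,-20,0,0,0]]]'; python3 - <<'E'
from h import *
s=ctrl.get_state();print(s['torque'],s['ft_force'],s['joint_positions'].round(2))
for a in(-29.5,20):print(delta([.498,.2355,.22],a))
P=ctrl.camera_params('wrist');im=ctrl.get_image('wrist')
cv2.imwrite('pics/lift.png',cv2.resize(im,None,fx=.8,fy=.8)[:,:,::-1])
E
```

```text
time: 5.7
position: [0.464, -0.2166, 0.199]
tool_rot: [-2.716, -1.578, 0.001]
ft_force: [-0.6, -0.8, -1.5]
grip_width: 0.619
time: 6.0
position: [0.4643, -0.2168, 0.2177]
tool_rot: [2.716, 1.578, -0.0]
ft_force: [-0.8, 0.2, -1.8]
grip_width: 0.616
[-0.0394601  -0.00600125 -0.04174816] [-0.78418944  0.18068963 -1.84818209] [ 0.9   0.06 -0.53  1.78  0.03  1.31 -0.16]
(array([ 409.5, -194.8,   -2.5]), array([ 0.   ,  0.   , -0.004]))
(array([ 409.5, -194.8,   -2.5]), array([ 0.   ,  0.001, -0.867]))
```

View pics/lift.png

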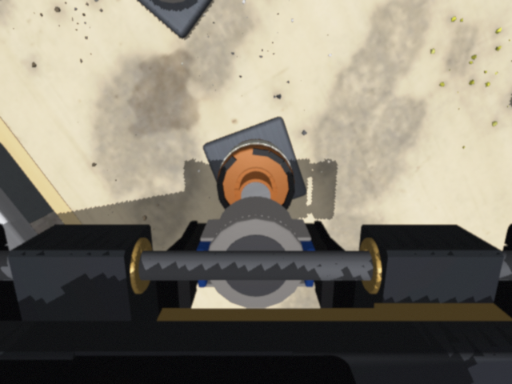

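The jar's bare neck shows at about (255,190), and the cap is held upright between the pads. I'll carry it to the mat, passing 7 cm above the white cap.

```bash
python3 -m creep '[[[0,20,-10,0,0,0,0],[0,55,-26,0,0,0,0],[0,95,-45,0,0,0,0],[0,135,-64,0,0,0,0],[0,175,-83,0,0,0,0]]]'; python3 -m creep '[[[0,40,-19,0,0,0,0],[0,80,-38,0,0,0,0],[0,120,-57,0,0,0,0],[0,160,-76,0,0,0,0],[0,200,-95,0,0,0,0]]]';python3 -m creep '[[[0,20,-9,0,0,0,0],[0,32,-15,0,0,0,0],[0,32,-15,0,0,0,0],[0,32,-15,0,0,0,0]]]'; python3 - <<'E'
from h import *
print(delta([.498,.2355,.0165],-29.5),ctrl.get_state()['joint_positions'].round(2))
E
```

```text
time: 6.55
position: [0.4779, -0.0219, 0.2161]
tool_rot: [-2.716, -1.577, 0.003]
ft_force: [0.8, -0.2, -1.6]
grip_width: 0.618
time: 7.05
position: [0.4946, 0.1983, 0.2163]
tool_rot: [2.717, 1.578, -0.003]
ft_force: [0.4, -1.4, -1.8]
grip_width: 0.622
time: 7.45
position: [0.4978, 0.2316, 0.2164]
tool_rot: [-2.716, -1.579, 0.004]
ft_force: [-0.2, -0.3, -1.4]
grip_width: 0.618
(array([  3.9,  -1.4, 199.8]), array([-0.001,  0.002, -0.003])) [ 0.36  0.21 -0.95  1.69  0.18  1.34 -1.14]
```

```bash
python3 -m creep '[[[0,2,-1,30,0,0,0],[0,4,-1,70,0,0,0],[0,4,-1,110,0,0,0],[0,4,-1,145,0,0,0],[0,4,-1,170,0,0,0]]]'; python3 -m creep '[[[0,0,0,10,0,0,0],[0,0,0,18,0,0,0],[0,0,0,22,0,0,0],[0,0,0,22,0,0,0],[0,0,0,22,0,0,0]]]'; python3 - <<'E'
from h import *
print(delta([.498,.2355,.0138],-29.5))
E
```

```text
time: 7.95
position: [0.4984, 0.2333, 0.0446]
tool_rot: [2.718, 1.575, -0.006]
ft_force: [0.9, 0.1, -0.6]
grip_width: 0.62
time: 8.45
position: [0.5003, 0.2367, 0.0266]
tool_rot: [2.716, 1.578, 0.003]
ft_force: [-0.1, -0.6, -1.8]
grip_width: 0.619
(array([-2.2, -1.4, 12.8]), array([ 0.001, -0.001, -0.003]))
```

```bash
python3 -m creep '[[[0,0,0,3,0,0,0],[0,0,0,6,0,0,0],[0,0,0,8,0,0,0],[0,0,0,10,0,0,0],[0,0,0,10,0,0,0]]]'; python3 -m creep '[[[0,0,0,1,0,0,0],[0,0,0,2,0,0,0],[0,0,0,2,0,0,0]]]'
```

```text
time: 8.95
position: [0.4992, 0.2363, 0.0151]
tool_rot: [-2.716, -1.579, 0.001]
ft_force: [0.7, 0.1, -1.4]
grip_width: 0.623
time: 9.25
position: [0.4996, 0.2365, 0.0139]
tool_rot: [2.716, 1.578, -0.0]
ft_force: [-0.9, -0.8, 2.6]
grip_width: 0.619
```

The wrist force rose from -1.4 to +2.6 N at the expected height, so the cap has touched down. I'll release gently and retreat.

```bash
python3 -m creep '[[[0.7,0,0,0,0,0,0],[0.7,0,0,0,0,0,0],[0.8,0,0,0,0,0,0],[1,0,0,0,0,0,0],[1,0,0,0,0,0,0]]]'; python3 -m creep '[[[1,0,0,0,0,0,0],[1,0,0,0,0,0,0],[1,0,0,0,0,0,0]]]'; python3 -m creep '[[[1,0,0,-10,0,0,0],[1,0,0,-30,0,0,0],[1,0,0,-60,0,0,0],[1,0,0,-100,0,0,0],[1,0,0,-140,0,0,0]]]'; python3 -m creep '[[[1,-40,0,-30,0,0,0],[1,-80,20,-60,0,0,0],[1,-120,40,-60,0,0,0],[1,-160,60,-60,0,0,0],[1,-200,60,-60,0,0,0]]]'; python3 - <<'E'
from h import *
for n in("scene","top"):cv2.imwrite(f"pics/{n}9.png",ctrl.get_image(n)[:,:,::-1])
A=cv2.imread("pics/scene9.png")[170:400,180:450];B=cv2.imread("pics/top9.png")[215:335,140:460]
A=cv2.resize(A,None,fx=1.4,fy=1.4);B=cv2.resize(B,(400,150))
o=np.zeros((A.shape[0],A.shape[1]+400,3),np.uint8);o[:,:A.shape[1]]=A;o[:150,A.shape[1]:]=B;cv2.imwrite("pics/end.png",o);print(o.shape)
E
```

```text
time: 9.75
position: [0.4995, 0.2364, 0.0134]
tool_rot: [-2.716, -1.578, 0.0]
ft_force: [0.2, 0.1, 0.5]
grip_width: 0.888
time: 10.05
position: [0.4995, 0.2364, 0.0134]
tool_rot: [2.716, 1.578, -0.0]
ft_force: [0.3, 0.4, 0.0]
grip_width: 0.993
time: 10.55
position: [0.499, 0.2365, 0.1554]
tool_rot: [-2.716, -1.579, 0.0]
ft_force: [0.5, 0.0, 0.1]
grip_width: 1.0
time: 11.05
position: [0.4534, 0.03, 0.2147]
tool_rot: [2.717, 1.575, 0.003]
ft_force: [0.3, -0.6, -0.8]
grip_width: 1.001
(322, 778, 3)
```

View pics/end.png

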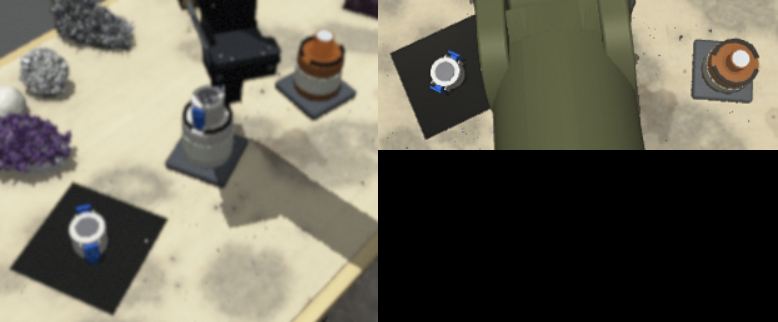

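The final view shows the cap upright on the mat, the amber jar open and the white jar still capped. I'll do a numeric check, then hand in.

```bash
python3 -m creep '[[[1,0,0,0,0,0,0],[1,0,0,0,0,0,0],[1,0,0,0,0,0,0]]]'; python3 - <<'E'
from h import *
print("cap",cast("top",(195.2,272.6),.043),"scene",cast("scene",(180+88/1.4,170+228/1.4),.043))
ctrl.close_job()
E
```

```text
time: 11.45
position: [0.4529, 0.0346, 0.2137]
tool_rot: [-2.714, -1.582, -0.001]
ft_force: [-0.6, 0.3, 0.3]
grip_width: 1.001
cap [0.49643596 0.23245208 0.043     ] scene [0.4949637  0.23593452 0.043     ]
the job is handed in; nothing more can be done
```

The amber cap is off and standing upright near the middle of the black mat, and the job was handed in at about 11.5 s (no verdict is reported). I squeezed the tabs fully in (54 mm opening), turned the cap about 70° anticlockwise, lifted it straight off, set it down with about 4 N and let go.

- **Placement:** the last top and scene views put the cap's axis within about 5 mm of the mat's centre (0.498, 0.2355), against the 40 mm allowed.
- **White jar:** it looked closed and untouched in the final picture. I did not re-measure its cap's position, but the gripper and the carried cap passed about 7 cm above it.
- **Robot at hand-in:** the gripper was clear of everything, about 0.21 m up, with wrist force near zero.
- **Disagreements:** position estimates for the amber cap from the different views differed by up to about 3 mm, so I used a middle value. The measured tool position also wandered by several mm while the arm was settling, and I corrected for that before the grasp.

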